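Rack through the sprung gate

TASK

Push the wooden rack of router bits along its chute, past the sprung gate, until it is fully home against the end stop, and let the gate spring shut behind it. One fingertip pushes the gate's long rail outward, away from the track, and keeps the gate wide open while the other fingertip pushes the rack through; the rack must not be rammed against the gate and the gate must not come down on it. Only push the rack, do not lift or carry it, and leave the tin, the sanding block and the tape measure where they are.

Things in the scene. Friction and masses are not known exactly. Their poses are not given: they have to be found in the camera images.
- chute: Fixed chute: plywood base 292x128x6 mm, two low aluminium guides. Origin on the worktop under the gate's middle; x = feed direction, y = left of it (hinge side), z up. Base from x -180 to +112, y -60 to +68 mm. Guides: inner faces y = +-31, outer +-42, tops z = 20 mm. Two bearing blocks 12x16 mm at x = -24 and +50, y = 52, tops z = 32 mm.
- rack: Loose wooden block 80 (x) x 58 (y) x 40 (z) mm, about 0.25 kg, with six router bits fixed upright in its top, 15 mm out of it. Origin: centre of its underside; x = feed direction. It stands on the chute's base (6 mm above the worktop; block top 46 mm, bits to 61 mm) between the guides with 2 mm play a side, before the gate. Home: origin at chute x = +58 mm, rear face at +18 mm.
- rack_rear (a point): Centre of the rack's rear face (the one to push), at chute x = rack origin - 40 mm; 26 mm above the worktop.
- leaf_tip (a point): Free tip of the steel leaf of the gate, 16 mm along the track (chute x -8 to +8 mm), 41 mm long, 6 mm thick, reaching from the hinge across the left part of the track. The tip is, shut, at chute y = 11, z = 24 mm (leaf level); lifted upright it stands up to 65 mm above the worktop.
- push_rail (a point): Steel rod 10 mm thick along the track, 45 mm from the hinge axis, from chute x = -172 (free end) to +40 mm, where its one arm joins the hinge. Point on its axis at chute x = 0. Gate shut: y 35, z 66 mm, over the left guide; at 1.1 rad y 82, z 58; at 1.4 rad y 90, z 47; at 1.6 rad y 94, z 39. A fingertip on its track side, let down behind the rack, pushes it out and can slide along it to x = +30 mm.
- screw_tin: Pale round tin 71 mm across, 56 mm high, loose, to the right of the chute; to be left alone. Origin under its centre.
- sanding_block: Cork sanding block 61 x 110 x 32 mm, loose, to the right of the chute; to be left alone. Origin under its centre.
- tape_measure: Yellow and black tape measure 34 x 90 x 68 mm, loose, to the left of the chute; to be left alone. Origin under its centre.
- end_stop (a point): Middle of the end stop's face, at chute x = +98 mm, 26 mm above the worktop; the stop is 84 mm wide, top at 38 mm. The rack's front face must come to rest on it.
- rail_end (a point): Centre of the 15 mm ball on the push rail's free end, at chute x = -172 mm.
- gate: Sprung gate (leaf and push rail in one). Origin on its hinge axis at chute y = 52, z = 24 mm, x = 0; the axis is parallel to chute x. Its z axis is vertical when shut and tilts by the opening angle, 0 to 1.6 rad (stop). Opening lifts the leaf up and outward. From 1.1 rad the leaf is clear of the rack. A spring shuts it (1 to 4 N at the rail). Pushing the rack against the leaf cannot open it.
Not all that is in view belongs to the job. What is shaped like the rack but orange is not meant.

How it is judged:
On the way, in this order (a step that is already met when the one before it is completed fails the run):
1. the gate is held open by the robot while the rack is still before it (angle between gate's own z axis and vertical above 1.1 rad and (contact force between gate and the fingers above 0.2 N or contact force between gate and the arm above 0.2 N) and x of rack in the frame of chute below -0.046 m), for 0.1 s.
2. the rack is pushed through under the gate while the robot holds the gate's rail (angle between gate's own z axis and vertical above 1.1 rad and (contact force between gate and the fingers above 0.2 N or contact force between gate and the arm above 0.2 N) and (contact force between rack and the fingers above 0.2 N or contact force between rack and the arm above 0.2 N) and x of rack in the frame of chute between -0.035 and 0.04 m), for 0.1 s.
At the end, for the whole second after the job is handed in: The rack stands flat on the chute within 5 mm of the end stop and at rest, and the gate has shut behind it (within 0.08 rad). On the way the robot held the gate open (over 1.1 rad) before the rack entered and while it pushed the rack under it (x of rack in the frame of chute above 0.053 m and z of rack in the frame of chute below 0.009 m and angle between gate's own z axis and vertical below 0.08 rad and linear speed of rack below 0.01 m/s); the robot touches nothing.
It fails at once if the rack is lifted or tipped (z of rack in the frame of chute above 0.014 m or angle between rack's own z axis and vertical above 0.15 rad).
It fails at once if the gate and the rack press on each other with more than 2.5 N (rack rammed against the gate, or gate let down on it) (contact force between gate and rack above 2.5 N).
It fails at once if a bystander is moved by more than 2 cm (distance of any of screw_tin, sanding_block, tape_measure from where it was at the start of the episode above 0.02 m).
It also fails if it takes over 40 s, if anything falls off the work surface, if the arm or the gripper's body presses on something with over 40 N, if the wrist force passes 120 N, or if a joint passes its speed limit or range.

ROBOT

A 6-joint arm with a two-finger parallel gripper is mounted at the origin on a cart in front of the work surface, level with it; the furniture and walls round the work are solid. World frame = base frame: x ahead of the robot, y to its left, z up, the work surface at z = 0. Lengths are in m, angles in rad, forces in N, time in s.
With the tool pointing down it reaches from about 0.3 to 0.775 m from the base axis. Payload 14.6 kg.
Tool frame: the origin (TCP) lies on the mounting face of the last link; the fingertips stand 173 mm ahead of it and the grasp point (between the pads) lies 155 mm ahead of it (bot.tcp_to_tips is the distance from the TCP to the fingertips, in m); z points along the fingers, y is the line along which they close (so a half turn about z gives the same grasp; the last joint's range is limited). The gripper opens to 85 mm and grips with 20 to 120 N. Pads are 22 mm wide; open, the fingers measure 114 mm over their backs; the gripper's body (76 mm by 85 mm) begins 54 mm behind the grasp point. The pads swing forward as they close: fully open they stand 13 mm farther back than shut.
Start: joints at [1.162, 0.3, 1.521, -0, 1.321, -0.067], TCP at [0.184, 0.518, 0.405] pointing down, gripper open.
Joint ranges: [-3.03, 3.03], [-0.79, 2.21], [0.23, 2.52], [-1.04, 4.18], [0, 3.07], [-2.55, 2.55]. Speed limits (rad/s): [2.22, 2.22, 2.57, 3.14, 3.14, 3.14].

INTERFACE

Orientations are given as a rotation vector (axis times angle).
In Python, from workcell import bot, camera, get_calibration, look_for, place_of gives the robot as it stands. Calls block until the motion is done:
- bot.move_to(position, orientation): joint-space move of the TCP to a pose.
- bot.move_linear(position, rotation=None, velocity=0.15, max_force=None): straight line of the TCP; rotation=None keeps the orientation; velocity is the mean speed in m/s. With max_force (N) it stops when the force on the tool has changed by that much, and returns True; else False.
- bot.set_joints(angles): joint-space move.
- bot.release() and bot.close_gripper(squeeze=None): open the fingers fully, or close them until they stop; squeeze is the grip in N (None keeps the last).
- bot.pause(seconds).
- bot.solve_ik(position, orientation): joint angles nearest the present ones, or None.
- bot.sense(): the state.
- camera(name): name is "scene" or "top" or "wrist"; returns the picture (384x512x3 uint8, red, green, blue); there is no depth.
- get_calibration(name): a dict with "fx", "fy", "cx", "cy" (pixels), "dist" ([k1, k2, p1, p2, k3] as OpenCV has them; the pictures are not rectified), "rvec" (rotation vector, rad) and "tvec" (3), from world to camera coordinates, as OpenCV has them. Camera axes: x right, y down, z forward; pixel columns grow to the right and rows downward; lengths in m; the calibration is good to about 2 mm. A picture is of the moment at which its call begins: read the wrist's pose just before it. get_calibration takes no time and is no camera call; for the wrist camera it gives the pose at the moment of the call.
A pose or a line that the arm cannot do raises bot.PlanningError and nothing moves.
- bot.sign_off(): hands the job in; it is judged then, once.
Trained networks look in the newest picture that a camera, given by its name, has taken for a name from the list of things; names that differ only in an ending like _2 or _b are one class to them, and where a whole thing is asked for, a point or a joint stands for the part that bears it (a point fixed in the world has none). Each returns a list of dicts, best first, with "p" (0 to 1); they miss things now and then, are a little off and sometimes report something else, mostly with a low value. They report only what shows in the picture. A call takes as long as a camera call. They do not tell look-alikes from the thing itself.
- look_for(label, camera): "rect" ([left, top, right, bottom] in pixels, round what is visible of it).
- place_of(label, camera): "uv" ([column, row] in pixels: a listed point, or the origin of a listed thing).
The state is a dict: "time": time; "q": joint angles; "joint_vel": joint speeds; "tau": joint torques, N m; "tool_pos": TCP position; "tcp_rot": TCP orientation; "wrist_force": force on the tool from outside, world axes, zero at the start; "ft_torque": the same for the moment, N m; "gripper_width": finger opening in m; "finger_force": force on a finger pad.
Only numpy, scipy, OpenCV 4.12 (cv2) and the standard library are available. Lean on these libraries where they do the work, as an engineer would, in place of code of your own. Each camera call takes 0.05 s, during which the arm holds its last target. There are 200 camera calls.

## Working session

There is one attempt and no reset: what is moved stays moved. The work goes in short steps, each a Python script; the robot and the scene stay as the last script left them, time stands still between calls to the robot, and variables do not carry over. Pictures are saved under pics/ and viewed, at most 10 in all, crops included, and the job is handed in when it is done.

```bash
mkdir -p pics; ls; cat > h.py <<'E'
import numpy as np, cv2
from workcell import bot, camera, get_calibration, look_for, place_of
def ray(cal,uv):
    K=np.array([[cal['fx'],0,cal['cx']],[0,cal['fy'],cal['cy']],[0,0,1.]])
    p=cv2.undistortPoints(np.array([[uv]],float),K,np.array(cal['dist'],float))[0,0]
    R=cv2.Rodrigues(np.array(cal['rvec'],float))[0]; t=np.array(cal['tvec'],float)
    d=R.T@np.array([p[0],p[1],1]); return -R.T@t, d/np.linalg.norm(d)
def atz(cal,uv,z):
    o,d=ray(cal,uv); return o+d*(z-o[2])/d[2]
def proj(cal,P):
    K=np.array([[cal['fx'],0,cal['cx']],[0,cal['fy'],cal['cy']],[0,0,1.]])
    return cv2.projectPoints(np.array(P,float).reshape(-1,3),np.array(cal['rvec'],float),np.array(cal['tvec'],float),K,np.array(cal['dist'],float))[0][:,0]
def shot(n,f):
    im=camera(n); cv2.imwrite('pics/'+f,im[:,:,::-1]); return im
E
python3 - <<'E'
from h import *
a=shot('top','top0.png'); b=shot('scene','scene0.png')
cv2.imwrite('pics/both.png',cv2.resize(np.hstack([a,b]),(800,300))[:,:,::-1])
Z=dict(chute=0,rack=.006,rack_rear=.026,leaf_tip=.024,push_rail=.066,rail_end=.066,end_stop=.026,gate=.024,screw_tin=0,sanding_block=0,tape_measure=0)
for n in('top','scene'):
    c=get_calibration(n)
    for k,z in Z.items():
        for r in place_of(k,n)[:3]: print(n,k,round(r['p'],2),np.round(r['uv'],1),np.round(atz(c,r['uv'],z)[:2],4))
print(bot.sense()['time'],bot.tcp_to_tips)
E
```

```text
pics
top chute 0.8 [290.5 181.3] [ 0.6352 -0.0866]
top rack 0.86 [301.8 212. ] [ 0.5413 -0.1208]
top rack 0.64 [227.9 183.2] [0.6232 0.103 ]
top rack 0.58 [235.3 229.4] [0.4844 0.076 ]
top rack_rear 0.95 [222.6 195.5] [0.5819 0.1161]
top rack_rear 0.63 [301.9 224.7] [ 0.5013 -0.1193]
top rack_rear 0.63 [290.  148.7] [ 0.7304 -0.0819]
top push_rail 0.72 [283.7 179.2] [ 0.6277 -0.0617]
top rail_end 0.74 [291.6 234.4] [ 0.469  -0.0861]
top rail_end 0.73 [162.9 230.7] [0.4705 0.2776]
top rail_end 0.45 [289.4 182.4] [ 0.6187 -0.0783]
top end_stop 0.61 [289.4 147.8] [ 0.7331 -0.0801]
top gate 0.57 [278.5 183.7] [ 0.6222 -0.049 ]
top screw_tin 0.48 [355.9 205.9] [ 0.5649 -0.2838]
top sanding_block 0.69 [356.8 201.6] [ 0.578  -0.2867]
top tape_measure 0.6 [162.8 230.5] [0.4766 0.291 ]
scene chute 0.74 [285.3 229.6] [ 0.6382 -0.1083]
scene rack 0.65 [215.4 202.1] [0.4849 0.0732]
scene rack 0.6 [260.  242.6] [ 0.5455 -0.1278]
scene rack 0.6 [252.6 186.1] [0.6217 0.0932]
scene rack_rear 0.97 [205.2 190.4] [0.4674 0.115 ]
scene rack_rear 0.96 [238.6 181.2] [0.5806 0.1127]
scene rack_rear 0.82 [245.5 243.1] [ 0.4995 -0.1275]
scene leaf_tip 0.61 [284.  223.9] [ 0.6338 -0.1046]
scene push_rail 0.75 [275.5 206.8] [ 0.6215 -0.0669]
scene rail_end 0.59 [227.1 231.1] [ 0.456  -0.0974]
scene end_stop 0.63 [309.2 209.6] [ 0.7298 -0.0848]
scene gate 0.71 [269.2 209.6] [ 0.6184 -0.0357]
scene screw_tin 0.67 [311.2 258.4] [ 0.6574 -0.2323]
scene sanding_block 0.58 [290.5 284.8] [ 0.5624 -0.2875]
scene tape_measure 0.79 [194.5 163.9] [0.4858 0.2742]
1.2 0.1734
```

View pics/top0.png

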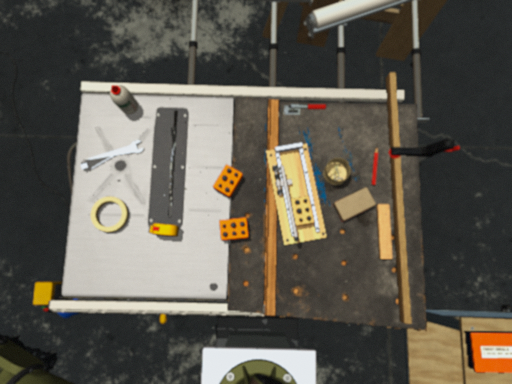

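View pics/scene0.png

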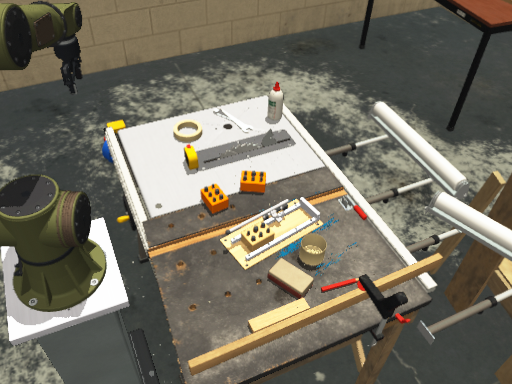

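The wooden rack shows at top (302,212) and scene (260,236). The look-alikes are the orange blocks at top (228,181) and (234,229), or scene (252,181) and (214,197). By the description I choose the wooden one in the chute. Next is a close look from the wrist camera.

```bash
cat >> h.py <<'E'
from scipy.spatial.transform import Rotation as Ro
def down(yaw):  # tool y along direction of chute y (or opposite), z down
    best=None
    for s in(1,-1):
        y=s*np.array([-np.sin(yaw),np.cos(yaw),0]); z=np.array([0,0,-1.]); x=np.cross(y,z)
        yield Ro.from_matrix(np.c_[x,y,z]).as_rotvec()
E
python3 - <<'E'
from h import *
s=bot.sense(); print(np.round(Ro.from_rotvec(s['tcp_rot']).as_matrix(),2).tolist())
rs=list(down(.2)); 
P=[.52,-.11,.42]
for r in rs:
    q=bot.solve_ik(P,r); print(None if q is None else np.round(q,2))
qs=[(bot.solve_ik(P,r),r) for r in rs]; qs=[a for a in qs if a[0] is not None]
r=min(qs,key=lambda a:abs(a[0][5]))[1]
bot.move_to(P,r)
c=get_calibration('wrist'); im=shot('wrist','w0.png')
o,d=ray(c,(256,192)); print('cam',o,d,bot.sense()['time'])
Z=dict(chute=0,rack=.006,rack_rear=.026,leaf_tip=.024,push_rail=.066,rail_end=.066,end_stop=.026,gate=.024,screw_tin=0,sanding_block=0,tape_measure=0)
for k,z in Z.items():
    for t in place_of(k,'wrist')[:2]: print(k,round(t['p'],2),np.round(t['uv'],1),np.round(atz(c,t['uv'],z)[:2],4))
E
```

```text
[[-0.94, 0.34, -0.0], [0.34, 0.94, 0.0], [0.0, 0.0, -1.0]]
[-0.28  0.25  1.55  0.    1.34 -2.05]
[-0.28  0.25  1.55  0.    1.34  1.09]
cam [ 0.59314988 -0.09370304  0.38963988] [-0.28102294 -0.04530824 -0.95863094] 3.775
chute 0.92 [265.9  74.4] [ 0.6324 -0.0942]
rack 0.94 [115.3 165.2] [0.4799 0.082 ]
rack 0.63 [266.5 151.4] [ 0.5391 -0.1145]
rack_rear 0.86 [ 75.8 160.3] [0.4822 0.1217]
rack_rear 0.85 [265.6 186. ] [ 0.4972 -0.1217]
leaf_tip 0.86 [259.3  75.1] [ 0.6277 -0.0867]
leaf_tip 0.66 [381.1 152.5] [ 0.5691 -0.2569]
push_rail 0.73 [237.2  72.4] [ 0.6217 -0.0645]
rail_end 0.89 [239.6 218.6] [ 0.4612 -0.096 ]
end_stop 0.17 [238.4 220.2] [ 0.4423 -0.0951]
gate 0.88 [221.2  72.6] [ 0.6214 -0.0423]
screw_tin 0.78 [370.4  68.4] [ 0.6645 -0.2203]
sanding_block 0.67 [265.6 149.7] [ 0.5403 -0.1132]
sanding_block 0.58 [381.3 154.9] [ 0.5644 -0.269 ]
```

View pics/w0.png

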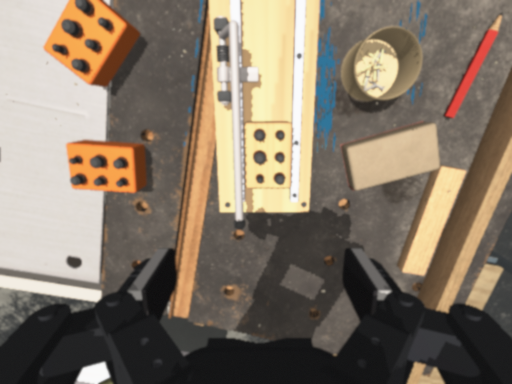

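The wrist picture shows the wooden rack at (267,152) and the rail running from (233,20) to its ball at (239,225). The leaf is at (250,75), the base's rear corners are near (219,212) and (310,211), and there is a fence strip at (195,165). I'll fit the chute pose now and overlay it.

```bash
cat > fit.py <<'E'
from h import *
from scipy.optimize import least_squares
c=get_calibration('wrist'); im=cv2.imread('pics/w0.png')
pts=[((0,0,0),(265.9,74.4)),((0,.011,.024),(259.3,75.1)),((0,.035,.066),(237.2,72.4)),((-.172,.035,.066),(239.6,221)),((0,.052,.024),(221.2,72.6)),
 ((-.18,.068,.006),(219,212)),((-.18,-.06,.006),(310,211))]
L=np.array([a for a,_ in pts]);U=np.array([b for _,b in pts])
def W(p,L): 
    L=np.atleast_2d(L); R=Ro.from_euler('z',p[2]).as_matrix(); return L@R.T+[p[0],p[1],0]
f=least_squares(lambda p:(proj(c,W(p,L))-U).ravel(),[.63,-.09,.2],loss='soft_l1')
p=f.x; print(p,np.round(f.fun.reshape(-1,2),1).tolist()); np.save('chute.npy',p)
def inv(P): return Ro.from_euler('z',-p[2]).as_matrix()@(np.array(P)-[p[0],p[1],0])
for n,uv,z in[('rack',(266.5,151.4),.006),('rear',(265.6,186),.026),('rack top rearL',(247,187),.046),('rack top rearR',(291,187),.046),('fenceR',(205,190),0),('fenceR top',(205,190),.03),('fenceL',(183,190),.03),('sand corner',(354,188),.032),('sand corner2',(345,146),.032)]:
    print(n,np.round(inv(atz(c,uv,z))*1000))
def line(a,b,col):
    q=proj(c,W(p,[a,b])); cv2.line(big,*[tuple(int(v*2) for v in r) for r in q],col,1)
big=cv2.resize(im,None,fx=2,fy=2)
for y in(.031,-.031,.042,-.042):line((-.17,y,.02),(.05,y,.02),(0,0,255))
for y in(.068,-.06):line((-.18,y,.006),(.05,y,.006),(0,255,0))
line((-.18,.068,.006),(-.18,-.06,.006),(0,255,0));line((-.172,.035,.066),(.03,.035,.066),(255,0,0))
r=inv(atz(c,(265.6,186),.026))[0]
for a,b in[((0,-.029),(0,.029)),((0,.029),(.08,.029)),((.08,.029),(.08,-.029)),((.08,-.029),(0,-.029))]:line((r+a[0],a[1],.046),(r+b[0],b[1],.046),(255,0,255))
cv2.imwrite('pics/fit.png',big[0:480,300:760])
E
python3 fit.py
```

```text
[ 0.63152056 -0.09688271  0.20574316] [[1.3, 1.0], [-0.9, -1.8], [-2.1, -3.4], [0.2, 1.6], [2.3, 1.0], [0.6, -0.3], [-0.9, 0.1]]
rack [-94.   1.   6.]
rear [-137.    3.   26.]
rack top rearL [-133.   26.   46.]
rack top rearR [-133.  -29.   46.]
fenceR [-149.   88.    0.]
fenceR top [-141.   82.   30.]
fenceL [-140.  111.   30.]
sand corner [-139. -112.   32.]
sand corner2 [-85. -96.  32.]
```

View pics/fit.png

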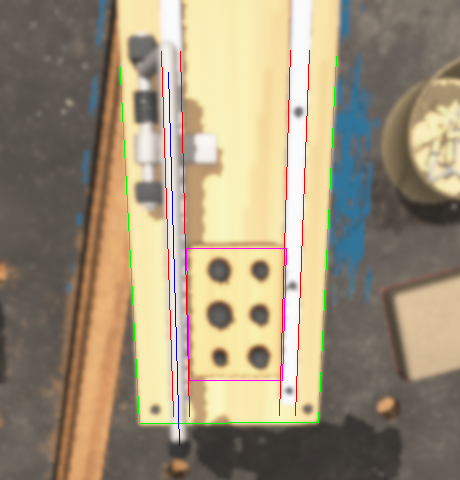

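The overlay fits to about 2 mm, with the rack's rear at chute x ≈ -137. The rack is wooden with six bits and sits between the guides, so the choice holds. I need the height of the wooden strip beside the chute before I swing the finger out there.

```bash
python3 - <<'E'
from h import *
cw=get_calibration('wrist'); cs=get_calibration('scene')
im=cv2.imread('pics/scene0.png'); x0,y0,s=130,160,5
big=cv2.resize(im[y0:y0+115,x0:x0+155],None,fx=s,fy=s,interpolation=cv2.INTER_CUBIC)
for z,col in[(0,(0,0,255)),(.02,(0,255,0)),(.04,(255,0,0))]:
    q=(proj(cs,[atz(cw,(215,150),z),atz(cw,(200,235),z)])-[x0,y0])*s
    cv2.line(big,*[tuple(int(v) for v in r) for r in q],col,1)
cv2.imwrite('pics/fence.png',big)
E
```

```text
(no output)
```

View pics/fence.png

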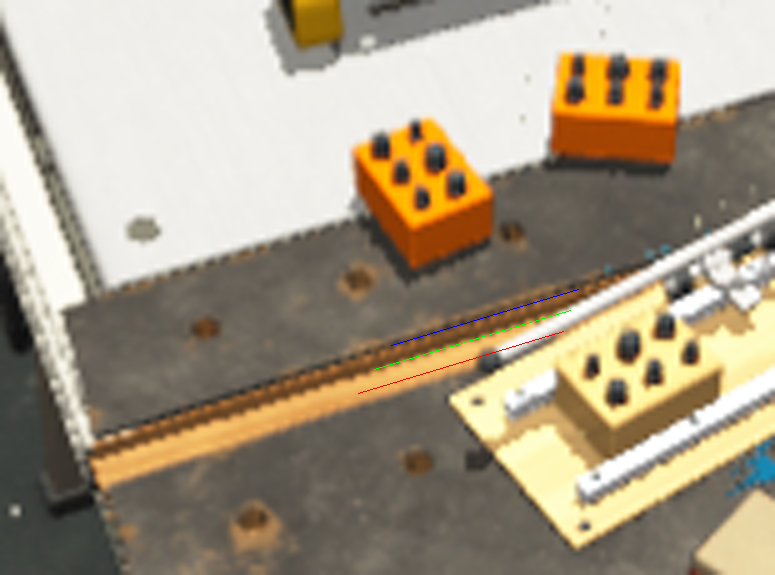

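The strip's edge projects at z ≤ 0, so it is flush with the worktop and no obstacle. I'll let the fingers down behind the rack and touch the base to get the true tip height.

```bash
cat >> h.py <<'E'
try: CP=np.load('chute.npy')
except OSError: CP=None
def cw(x,y,z): return list(Ro.from_euler('z',CP[2]).as_matrix()@np.array([x,y,z])/1000+[CP[0],CP[1],0])
def loc():
    p=np.array(bot.sense()['tool_pos'])-[CP[0],CP[1],0]; return np.round(Ro.from_euler('z',-CP[2]).as_matrix()@p*1000,1)
def st(t=''):
    s=bot.sense(); F=Ro.from_euler('z',-CP[2]).as_matrix()@np.array(s['wrist_force']); print(t,loc(),'F',np.round(F,1),'t',round(s['time'],2))
E
python3 - <<'E'
from h import *
r=min(down(CP[2]),key=lambda r:abs(bot.solve_ik([.52,-.11,.42],r)[5]))
np.save('r.npy',r)
bot.move_to(cw(-154,-37,290),r); st()
bot.move_linear(cw(-154,-37,215),velocity=.1,max_force=15); st()
print(bot.move_linear(cw(-154,-37,160),velocity=.03,max_force=5)); st('touch')
z=loc()[2]
bot.move_linear(cw(-154,-37,z+22),velocity=.1); st()
shot('scene','s1.png');a=shot('wrist','w1.png');b=cv2.imread('pics/s1.png')[150:290,180:330]
cv2.imwrite('pics/m1.png',np.hstack([a[:,:,::-1],cv2.resize(b,(411,384))])[:, :923])
m=cv2.imread('pics/m1.png');cv2.imwrite('pics/m1.png',cv2.resize(m,(796,331)))
E
```

```text
[-153.4  -37.1  291.3] F [ 0.7 -0.2 -0.7] t 4.96
 [-153.8  -37.1  215.7] F [-0.2  0.   0. ] t 5.86
True
touch [-153.9  -37.3  184.6] F [-1.9  0.4 11.4] t 6.92
 [-154.   -37.   206.6] F [-0.1 -0.6 -0.2] t 7.3
```

View pics/m1.png

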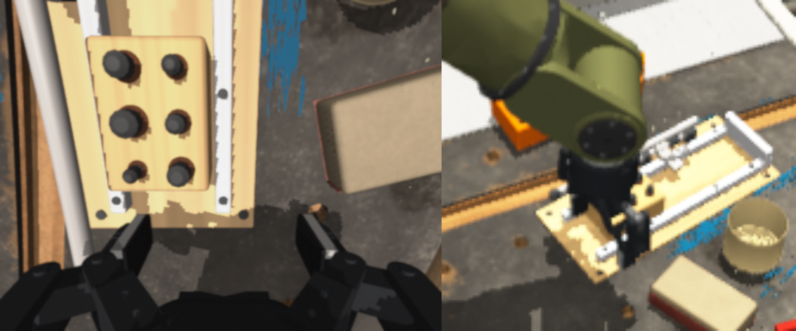

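The wrist view shows the fingertips at about (145,225) and (303,225), just behind the rack, with the rail left of finger A. The touch height of 184.6 doesn't settle the tip length, so I'll project the candidate tip positions.

```bash
python3 - <<'E'
from h import *
c=get_calibration('wrist'); s=bot.sense(); R=Ro.from_rotvec(s['tcp_rot']).as_matrix(); p=np.array(s['tool_pos']); w=s['gripper_width']; print(w)
im=cv2.imread('pics/w1.png'); x0,y0,k=90,190,3
big=cv2.resize(im[y0:y0+194,x0:x0+266],None,fx=k,fy=k,interpolation=cv2.INTER_CUBIC)
for L,col in[(.160,(0,0,255)),(.1734,(0,255,0)),(.1786,(255,0,0))]:
  for sg in(1,-1):
    P=[p+R@np.array([x,sg*y,L]) for x,y in[(-.011,w/2),(.011,w/2),(.011,.057),(-.011,.057)]]
    q=((proj(c,P)-[x0,y0])*k).astype(np.int32); cv2.polylines(big,[q],True,col,1)
cv2.imwrite('pics/tips.png',big)
E
```

```text
0.08538038611892568
```

View pics/tips.png

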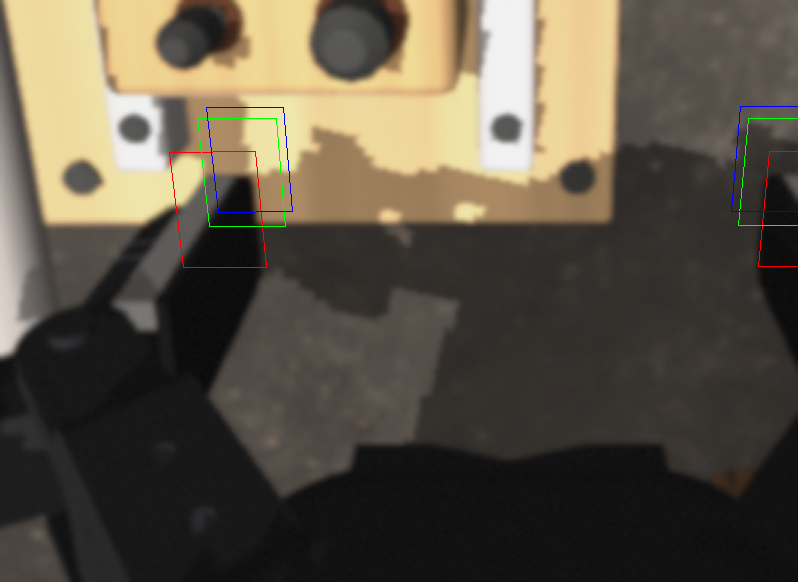

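The red candidate (0.160 m) fits, so the open tips stand 160 mm ahead of the TCP. The earlier touch was therefore a knuckle resting on the rail, 113 mm below the TCP. I'm above it now, so I'll swing the rail out while lowering to tip z ≈ 28 mm.

```bash
python3 - <<'E'
from h import *
bot.move_linear(cw(-155,-37,197),velocity=.05,max_force=10); st()
for y,z in[(-20,197),(0,195),(15,191),(26,188)]:
    print(bot.move_linear(cw(-155,y,z),velocity=.06,max_force=20)); st()
c=get_calibration('top'); shot('wrist','w2.png');shot('scene','s2.png')
a=cv2.imread('pics/w2.png');b=cv2.resize(cv2.imread('pics/s2.png')[150:290,180:330],(411,384))
cv2.imwrite('pics/m2.png',cv2.resize(np.hstack([a,b]),(796,331)))
E
```

```text
[-155.2  -36.9  196.3] F [-0.1 -0.5  1. ] t 7.74
False
 [-154.9  -19.7  197.2] F [ 0.3 -1.4 -0.5] t 8.18
False
 [-155.     0.3  195. ] F [-0.5 -2.  -0.1] t 8.66
False
 [-155.    15.3  190.9] F [-1.2 -2.9 -0.4] t 9.07
False
 [-155.1   25.8  187.8] F [-0.4 -6.1 -1.8] t 9.41
```

View pics/m2.png

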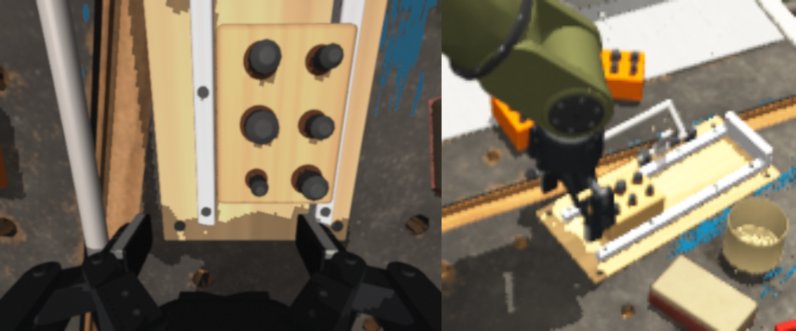

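The gate is wide open. Finger A is on the rail at (92,245) in the composite, and finger B is behind the rack's right rear corner at (310,225). I'll measure the gate angle from the rail's image line, using w2 points (75,116) and (104,232).

```bash
cat > ang.py <<'E'
from h import *
def angle(im,c,rng=np.linspace(.8,1.65,86)):
    # brightness score of the projected rail axis vs. its flanks
    g=cv2.cvtColor(im,cv2.COLOR_RGB2HSV).astype(float); best=[]
    for t in rng:
        y=52-17*np.cos(t)+42*np.sin(t); z=24+42*np.cos(t)+17*np.sin(t)
        q=proj(c,[cw(x,y,z) for x in np.linspace(-90,-40,20)])
        v=[g[int(b),int(a),2]-2*abs(g[int(b),int(a),1]) for a,b in q if 0<=a<512 and 0<=b<384]
        best.append((np.mean(v) if v else -999,t,y,z))
    b=np.array(best); k=b[:,0]>b[:,0].max()-25
    return b[k].mean(0).round(2)
E
python3 - <<'E'
from ang import *
c=get_calibration('wrist'); im=cv2.imread('pics/w2.png')[:,:,::-1].copy()
print(angle(im,c)); 
for t in(1.1,1.3,1.4,1.5,1.6):
    y=52-17*np.cos(t)+42*np.sin(t); z=24+42*np.cos(t)+17*np.sin(t); print(t,y.round(),z.round(),np.round(proj(c,[cw(-100,y,z),cw(-60,y,z)])).tolist())
bot.move_linear(cw(-155,23,188),velocity=.05); bot.pause(.1); st()
E
```

```text
[121.87   1.42  90.74  46.72]
1.1 82.0 58.0 [[101.0, 165.0], [78.0, 35.0]]
1.3 88.0 52.0 [[94.0, 161.0], [71.0, 40.0]]
1.4 90.0 48.0 [[92.0, 160.0], [70.0, 42.0]]
1.5 93.0 44.0 [[92.0, 158.0], [71.0, 45.0]]
1.6 94.0 40.0 [[94.0, 156.0], [73.0, 47.0]]
 [-155.    22.9  188. ] F [-0.2 -4.1 -0.9] t 9.86
```

```bash
python3 - <<'E'
from h import *
for x in(-135,-100,-60,-20,0):
    h=bot.move_linear(cw(x,23,188),velocity=.06,max_force=15); st(h)
    if h: break
else:
    h=bot.move_linear(cw(18,23,188),velocity=.03,max_force=10); st(('end',h))
a=shot('wrist','w3.png');shot('scene','s3.png')
b=cv2.resize(cv2.imread('pics/s3.png')[150:290,180:330],(411,384))
cv2.imwrite('pics/m3.png',cv2.resize(np.hstack([a[:,:,::-1],b]),(796,331)))
E
```

```text
False [-134.7   23.1  188.1] F [ 2.2 -3.8  0.9] t 10.34
False [-100.    22.9  188.1] F [ 2.6 -4.8 -1.4] t 11.07
False [-60.1  23.  188. ] F [ 0.7 -4.1 -0.8] t 11.89
False [-20.1  22.9 188. ] F [ 1.2 -3.6 -0.4] t 12.71
False [ -0.   23.  188.1] F [ 1.6 -5.1 -0.7] t 13.19
('end', True) [  8.9  22.7 187.6] F [-1.6 -2.   2.4] t 13.6
```

View pics/m3.png

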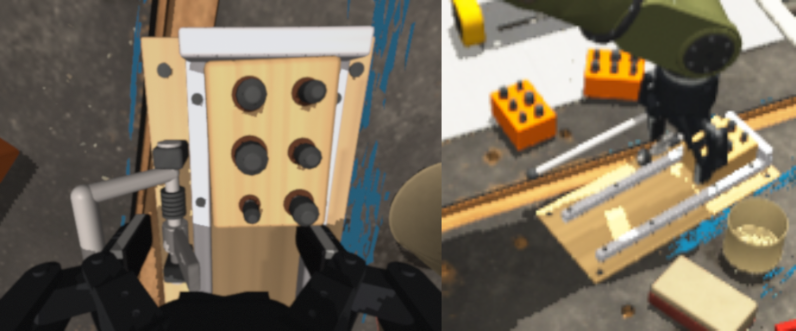

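The rack stands at the stop: its front edge is at row 58, against the stop face at about row 54, and the gate is still open. I'll confirm with a second gentle push, then slide back, let the gate close gently and lift away.

```bash
python3 - <<'E'
from h import *
h=bot.move_linear(cw(18,23,188),velocity=.02,max_force=12); st(('push2',h))
for p,v in[((-20,23,188),.06),((-150,23,188),.12),((-152,0,195),.06),((-154,-37,197),.06),((-154,-38,300),.12)]:
    bot.move_linear(cw(*p),velocity=v); st()
bot.move_linear(cw(-110,-10,400),velocity=.2); bot.pause(.3); st()
shot('wrist','w4.png'); c=get_calibration('wrist')
for k,z in dict(rack=.006,rack_rear=.026,leaf_tip=.024,rail_end=.066,push_rail=.066,end_stop=.026).items():
    for t in place_of(k,'wrist')[:2]:
        P=atz(c,t['uv'],z)-[CP[0],CP[1],0]; print(k,round(t['p'],2),np.round(t['uv']),np.round(Ro.from_euler('z',-CP[2]).as_matrix()@P*1000))
E
```

```text
('push2', True) [  9.2  22.4 187.2] F [-0.5 -2.6  3.1] t 13.92
 [-20.1  22.9 187.9] F [-1.5 -3.1  0.7] t 14.55
 [-149.8   23.1  187.9] F [-1.8 -2.4  0.6] t 15.78
 [-152.    -0.2  195.1] F [ 0.3 -0.7  1.1] t 16.33
 [-154.1  -36.9  196.9] F [0.3 0.3 0.2] t 17.1
 [-154.1  -37.9  299.3] F [-0.3  0.1  0. ] t 18.11
 [-110.2  -10.2  399.4] F [ 0.1  0.1 -0.4] t 19.12
rack 0.85 [ 92. 166.] [-111.  205.    6.]
rack 0.63 [248.  15.] [57.  4.  6.]
rack_rear 0.98 [46. 64.] [  5. 221.  26.]
rack_rear 0.74 [ 50. 160.] [-100.  241.   26.]
leaf_tip 0.92 [240.  74.] [-4. 12. 24.]
rail_end 0.83 [220. 225.] [-167.   36.   66.]
push_rail 0.73 [211.  66.] [-1. 37. 66.]
```

View pics/w4.png

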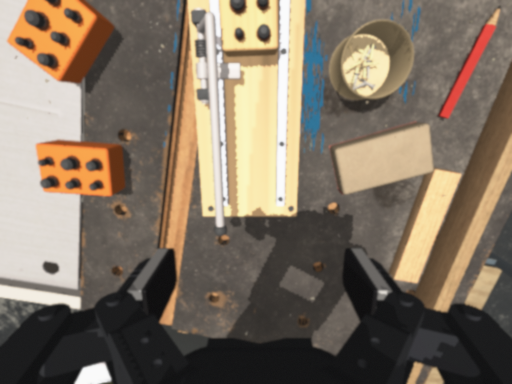

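The final picture shows the gate shut: rail at chute y ≈ 36, leaf tip at (240,74). The rack is beyond it at chute x ≈ 57, and the second push met the same hard stop. Nothing is touching the robot.

```bash
python3 -c "
from h import *
print(bot.sign_off())"
```

```text
the job is handed in; nothing more can be done
None
```

I handed the job in at about 19 s of robot time. The rack was pushed through the held-open gate to the end stop (chute x ≈ 57 mm, 58 being home), the gate shut behind it and the bystanders were left alone; `sign_off` returned no verdict.

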